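# Return a size gauge through the check flap

## Robot

A 7-joint arm with a two-finger parallel gripper is mounted at the origin on a cart in front of the work surface, level with it; the furniture and walls round the work are solid. World frame = base frame: x ahead of the robot, y to its left, z up, the work surface at z = 0. Lengths are in m, angles in rad, forces in N, time in s.
With the tool pointing down it reaches from about 0.4 to 0.85 m from the base axis. Payload 10.4 kg.
Tool frame: the origin (TCP) lies midway between the tips of the shut fingers; the grasp point (between the pads) lies 19 mm behind it; z points along the fingers, y is the line along which they close (so a half turn about z gives the same grasp; the last joint's range is limited). The gripper opens to 87 mm and grips with 3 to 60 N. Pads are 19 mm wide; open, the fingers measure 117 mm over their backs; the gripper's body (75 mm by 190 mm) begins 51 mm behind the grasp point.
Start: joints at [-1.148, 0.332, -0.065, 1.46, 0.022, 1.35, -0.088], TCP at [0.269, 0.564, 0.194] pointing down, gripper open.
Joint ranges: [-2.6, 2.6], [-0.5, 2.12], [-1.47, 1.34], [0.16, 2.42], [-1.27, 4.41], [0.06, 2.06], [-2.6, 2.6]. Speed limits (rad/s): [2.22, 2.22, 2.79, 2.79, 3.14, 3.14, 3.14].

## Interface

Orientations are given as a unit quaternion [x, y, z, w].
In Python, from bench import sensors, eyes, order gives the robot as it stands.
- The arm moves only by the tool arm_command, never from a script. Its argument "steps" is a list of rows, each an object with "rot": the turn, a rotation vector about the world's x, y, z in degrees, a list of three; "slide": the shift along the world's x, y, z in m, a list of three; "grip": the opening, from 0 (shut) to 1 (fully open). A call has exactly 8 rows; each row shifts and turns the commanded pose from where the row before left it; what a row does not reach is not made up. A row lasts 1/8 s, in which the tool goes at most 62.5 mm and 10.7 degrees, less where a joint would pass 70% of its speed; a pose out of reach is approached as far as the arm can. A call with a gripper value outside its range is refused whole. The fingers move at their own pace and stop on an object; "newtons" is the grip in N (left out, the last holds). Time passes only in rows, so rows that do not move let the fingers close, or fill a call up. It gives the time, the measured TCP pose, the force, the opening and the grip force at its end, in the units of the state.
- sensors.read_state(): the state, without advancing time (a new reading comes with each control period).
- eyes.camera(name): name is "side" or "top" or "wrist"; returns a dict with "pixels" (480x640x3 uint8, red, green, blue), "intrinsics" (3x3 intrinsics, pixels), "pose" (4x4, takes a point from camera to world coordinates). Camera axes: x right, y down, z forward; pixel columns grow to the right and rows downward; lengths in m; the calibration is good to about 2 mm. A picture is of the moment at which its call begins. There is no depth.
- order.close_job(): hands the job in; it is judged then, once.
Trained networks look in a picture, given as the dict that the camera call returned (one of the last four; its "shot" number tells which), for a name from the list of things; names that differ only in an ending like _2 or _b are one class to them, and where a whole thing is asked for, a point or a joint stands for the part that bears it (a point fixed in the world has none). Each returns a list of dicts, best first, with "conf" (0 to 1); they miss things now and then, are a little off and sometimes report something else, mostly with a low value. They report only what shows in the picture. A call takes as long as a camera call. They do not tell look-alikes from the thing itself.
- eyes.look_for(name, picture): "bbox" ([left, top, right, bottom] in pixels, round what is visible of it).
The state is a dict: "time": time; "joint_positions": joint angles; "joint_vel": joint speeds; "joint_torque": joint torques, N m; "ee_pos": TCP position; "eef_rot": TCP orientation; "ft_force": force on the tool from outside, world axes, zero at the start; "torque": the same for the moment, N m; "width": finger opening in m; "grip_force": force on a finger pad.
Only numpy, scipy, OpenCV 4.12 (cv2) and the standard library are available. Lean on these libraries where they do the work, as an engineer would, in place of code of your own. Each camera call takes 0.05 s, during which the arm holds its last target. There are 200 camera calls.

## Task

Put the flat aluminium size gauge back into its return box. Slide it along its tray until its round-cornered nose hangs well out over the tray's open end, take it by the nose, lay it on the box's feed tongue, in front of the flap with the nose towards it, and let go of it; then take hold of it again by its square tail and push it nose first through the flap, so that it slides down inside and the flap falls shut behind it. Do not disturb the tape measure, the polish tin or the tape roll.

Things in the scene. Friction and masses are not known exactly. Their poses are not given: they have to be found in the camera images.
- gauge: size gauge: flat aluminium plate, 150 long x 50 wide x 6 mm thick, about 0.12 kg, scale lines on top. Origin at the centre of its underside; +x to the nose (end with two round corners, radius 18 mm), -x to the tail (square end, dark dot on top), z up. Starts flat in the tray, nose towards the open end and 2 to 16 mm inside it.
- gauge_nose (a point): middle of the gauge's nose edge, 75 mm from the gauge's centre along its +x, at half thickness (3 mm above its underside)
- gauge_tail (a point): middle of the gauge's square tail edge, 75 mm from the gauge's centre along its -x, at half thickness
- tray: plywood gauge tray, fixed, 224 long x 72 wide x 47 mm high on wooden feet. Origin at the centre of its underside, on the bench; +x along it, out of its open end. Floor 35 mm above the bench; rims 12 mm above the floor along both long sides (60 mm apart: no room for fingers beside the gauge) and across the back (inner face x = -106 mm).
- tray_mouth (a point): middle of the tray's open end, on the floor's upper face (x = 112 mm, z = 35 mm in the tray frame). No rim here, the feet stand back 50 mm: free room for fingers below and beside what hangs over. Behind the gauge's tail at least 46 mm of bare floor is free, so it can be pushed from there.
- return_box: return box, fixed: plywood with a clear flat lid, front end closed by a dark steel flap. Origin on the bench under the flap; +x is the way in through the flap, z up. Box from x = -4 to 205 mm, 82 mm wide, lid top 117 mm above the bench. The way in is 70 mm wide between the side walls and 34 mm high, from tongue top to lid.
- box_floor (a point): top edge of the sloping floor inside the box, 3 mm behind the flap, 80 mm above the bench. From here the slippery aluminium floor falls at 20 degrees to the back wall: a gauge whose middle is 15 mm or more past the flap tips and slides down by itself once let go.
- tongue (a point): middle of the upper face of the feed tongue (x = -63 mm, z = 80 mm in the return box frame): a level polished steel strip 34 mm wide from x = -128 mm up to the flap, centred on y = 0, on a leg. Narrower than the gauge, so fingers can reach down past the gauge's long edges.
- flap (a joint): check flap, a steel plate 66 wide x 28 x 3 mm (30 g), hung by its top edge from a pin 110 mm above the bench across the way in; its lower edge hangs 2 mm above the tongue's level. 0 = hanging shut; grows (rad, to 1.25) as it is pushed inward; it opens inward only and falls shut by its own weight.
- tape_measure: bystander: tape measure, 58 x 73 x 35 mm, standing loose on the bench; origin at the centre of its underside
- polish_tin: bystander: flat round black tin, 72 mm across, 22 mm high, loose on the bench; origin at the centre of its underside
- tape_roll: bystander: roll of white tape, 80 mm across, 18 mm high, lying loose; origin at the centre of its underside
Mind the look-alikes: they are no part of the job. What is meant by the gauge is not orange, and is the larger of those in its own colour.

How it is judged:
By the outcome, as a careful person would: the job done as asked, in the order asked, and still so for the second after the job is handed in, with the robot touching nothing.
It also fails if it takes over 58 s, if anything falls off the work surface, if the arm or the gripper's body presses on something with over 40 N, if the wrist force passes 120 N, or if a joint passes its speed limit or range.

## Working session

There is one attempt and no reset: what is moved stays moved. The work goes in short steps, Python scripts to look and compute and a tool call to move; the robot and the scene stay as the last step left them, time stands still between calls to the robot, and variables do not carry over. Pictures are saved under pics/ and viewed, at most 10 in all, crops included, and the job is handed in when it is done.

Besides the shell and the picture viewer there is one more tool, called after ">>>" by a JSON object that holds its "op" and its "data". arm_command: Moves the arm, as the interface text tells. Its arguments: {"type":"object","properties":{"steps":{"type":"array","items":{"type":"object","properties":{"rot":{"type":"array","items":{"type":"number"}},"slide":{"type":"array","items":{"type":"number"}},"grip":{"type":"number"}}}},"newtons":{"type":"number"}},"required":["steps"]}

```bash
mkdir -p pics; cat > h.py <<'E'
import numpy as np, cv2
from bench import sensors, eyes, order
def ray(p,u,v,z):
    K=np.array(p["intrinsics"]);T=np.array(p["pose"])
    d=T[:3,:3]@np.linalg.inv(K)@[u,v,1]; o=T[:3,3]
    return o+d*(z-o[2])/d[2]
def proj(p,X):
    K=np.array(p["intrinsics"]);T=np.array(p["pose"])
    c=T[:3,:3].T@(np.array(X)-T[:3,3]); q=K@c; return q[:2]/q[2]
def save(p,n): cv2.imwrite("pics/"+n,cv2.cvtColor(np.array(p["pixels"]),cv2.COLOR_RGB2BGR))
E
python3 - <<'E'
from h import *
for c in ["top","side"]:
    p=eyes.camera(c); save(p,c+"1.png"); print(c,np.round(p["pose"],3).tolist(),np.round(p["intrinsics"],1).tolist())
    for n in ["gauge","tray","return_box","flap","tongue","tape_measure","polish_tin","tape_roll"]:
        try: print(n,[(np.round(d["bbox"]).tolist(),round(d["conf"],2)) for d in eyes.look_for(n,p)])
        except Exception as e: print(n,e)
s=sensors.read_state();print(s)
E
```

```text
top [[-0.011, -0.998, 0.069, 0.462], [-1.0, 0.012, 0.005, 0.118], [-0.006, -0.069, -0.998, 1.276], [0.0, 0.0, 0.0, 1.0]] [[525.5, 0.0, 323.1], [0.0, 525.5, 244.6], [0.0, 0.0, 1.0]]
gauge [([172.0, 284.0, 213.0, 314.0], 0.95), ([421.0, 177.0, 472.0, 201.0], 0.73), ([255.0, 248.0, 320.0, 282.0], 0.66)]
tray [([226.0, 238.0, 328.0, 287.0], 0.64)]
return_box [([372.0, 242.0, 539.0, 287.0], 0.7)]
flap []
tongue [([376.0, 246.0, 538.0, 290.0], 0.6)]
tape_measure [([297.0, 304.0, 331.0, 332.0], 0.73), ([376.0, 169.0, 410.0, 200.0], 0.31)]
polish_tin [([313.0, 176.0, 340.0, 204.0], 0.96)]
tape_roll [([375.0, 170.0, 408.0, 198.0], 0.71)]
side [[0.966, -0.175, 0.189, 0.261], [-0.257, -0.586, 0.769, -0.943], [-0.024, -0.791, -0.611, 0.96], [0.0, 0.0, 0.0, 1.0]] [[619.6, 0.0, 310.0], [0.0, 619.6, 243.1], [0.0, 0.0, 1.0]]
gauge [([287.0, 230.0, 305.0, 269.0], 0.64), ([413.0, 341.0, 441.0, 385.0], 0.57), ([236.0, 207.0, 256.0, 221.0], 0.47)]
tray [([278.0, 215.0, 311.0, 274.0], 0.77)]
return_box [([306.0, 291.0, 381.0, 453.0], 0.6)]
flap [([308.0, 296.0, 382.0, 454.0], 0.54)]
tongue [([308.0, 296.0, 381.0, 459.0], 0.72)]
tape_measure []
polish_tin []
tape_roll [([391.0, 299.0, 426.0, 331.0], 0.98)]
{'time': 0.9, 'joint_positions': array([-1.14763436,  0.33217566, -0.06467557,  1.46012366,  0.0216002 ,
        1.34990228, -0.08851272]), 'joint_vel': array([-5.87171040e-04,  9.00708755e-06, -1.55763417e-03, -1.14120024e-04,
        1.15685569e-03,  1.29473460e-04, -9.74212390e-05]), 'joint_torque': array([-3.31707051e-04, -6.23040676e+01,  2.44955026e-02, -3.90128911e+01,
       -6.10384159e-02,  3.16945743e-02,  1.43047566e-05]), 'ee_pos': array([0.26946909, 0.56394037, 0.19367937]), 'eef_rot': array([2.21055874e-01, 9.75261144e-01, 4.25394635e-05, 4.78551693e-06]), 'ft_force': array([-0.91304113, -0.03455622, -0.12893323]), 'torque': array([ 0.01324227, -0.00222586,  0.00686735]), 'grip_force': 0.0, 'width': 0.08697007088331259}
```

View top.

```bash
python3 - <<'E'
import cv2
a=cv2.imread("pics/top1.png")[150:340,150:560]; cv2.imwrite("pics/top1c.png",cv2.resize(a,None,fx=1.95,fy=1.95,interpolation=cv2.INTER_CUBIC))
E
```

```text
(no output)
```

View pics/top1c.png

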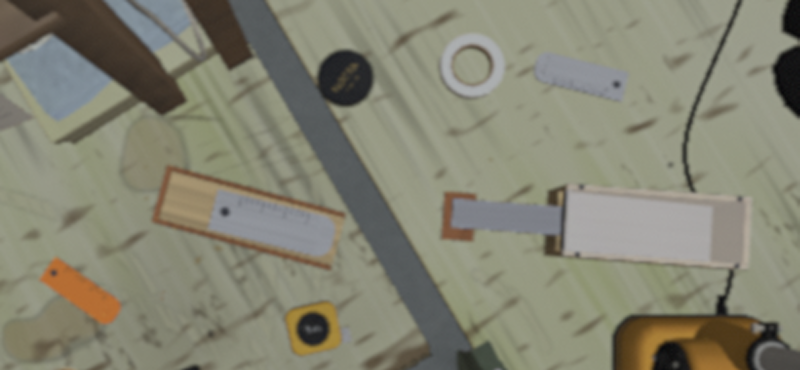

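View pics/side1.png

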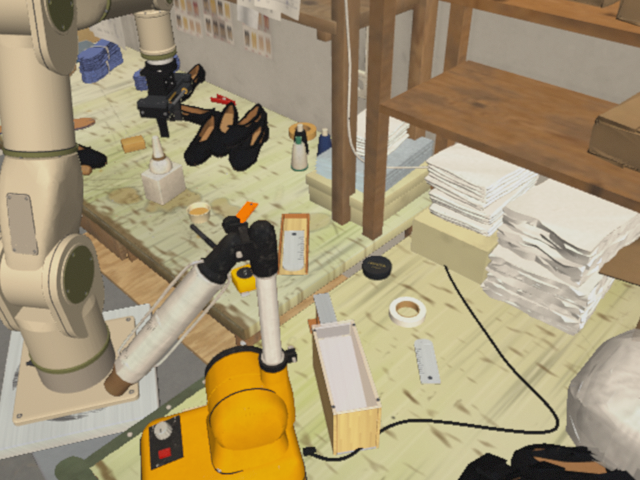

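View pics/top1.png

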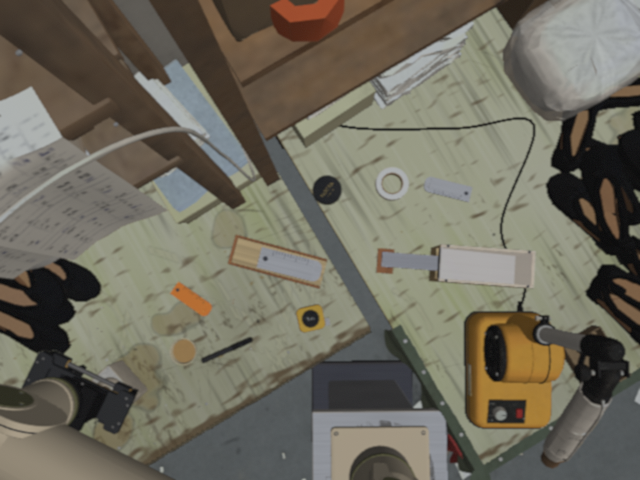

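```bash
python3 - <<'E'
import cv2
a=cv2.imread("pics/top1.png")
b=a[230:295,220:335]; cv2.imwrite("pics/a.png",cv2.resize(b,None,fx=6.9,fy=4.6*1.5,interpolation=cv2.INTER_CUBIC))
b=a[235:300,370:545]; cv2.imwrite("pics/b.png",cv2.resize(b,None,fx=4.5,fy=4.5,interpolation=cv2.INTER_CUBIC))
E
```

```text
(no output)
```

View pics/a.png

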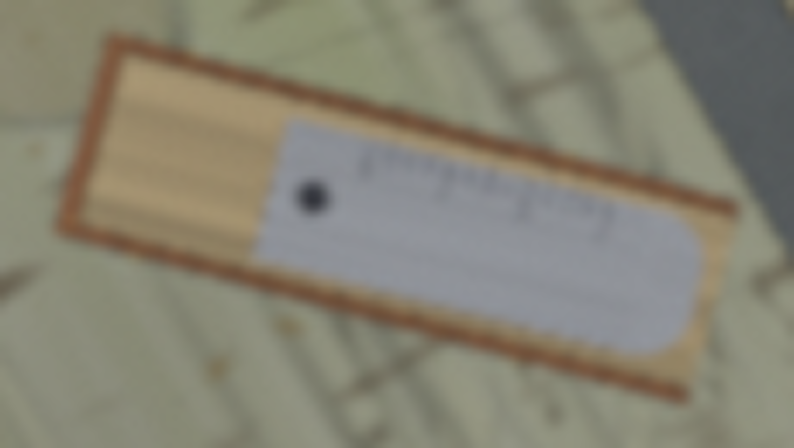

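View pics/b.png

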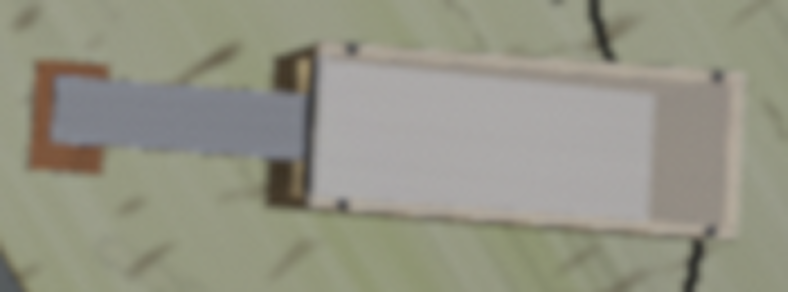

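```bash
cat > m.py <<'E'
from h import *
p=eyes.camera("top")
A=lambda x,y,z: ray(p,220+x/6.9,230+y/6.9,z)
B=lambda x,y,z: ray(p,370+x/4.5,235+y/4.5,z)
np.set_printoptions(precision=4,suppress=True)
t=[A(110,35,.047),A(738,208,.047),A(685,400,.047),A(58,230,.047)]
back=(t[0]+t[3])/2; mouth=(t[1]+t[2])/2
d=mouth-back; print("tray",back,mouth,np.linalg.norm(d),np.linalg.norm(t[0]-t[3]),np.degrees(np.arctan2(d[1],d[0])))
tc=[A(287,120,.041),A(253,260,.041)]; dot=A(313,197,.041)
n=A(692,285,.041); tail=(tc[0]+tc[1])/2
d=n-tail; print("gauge",tail,n,dot,np.linalg.norm(d),np.linalg.norm(tc[0]-tc[1]),np.degrees(np.arctan2(d[1],d[0])))
l=[B(55,75,.08),B(50,145,.08)]; r=[B(307,95,.08),B(303,158,.08)]
print("tongue",sum(l)/2,sum(r)/2,np.linalg.norm(l[0]-l[1]))
d=sum(r)-sum(l);print(np.degrees(np.arctan2(d[1],d[0])), np.linalg.norm(d)/2)
b=[B(315,45,.117),B(745,72,.117),B(737,237,.117),B(303,205,.117)]
f=(b[0]+b[3])/2;k=(b[1]+b[2])/2;d=k-f
print("box",f,k,np.linalg.norm(d),np.linalg.norm(b[0]-b[3]),np.degrees(np.arctan2(d[1],d[0])))
for nme,u,v,z in [("tin",327,190,.022),("roll",392,183,.018),("tape",311,318,.035),("shelfpost",242,200,0.15),("lamp",380,265,0)]: print(nme,ray(p,u,v,z))
from scipy.spatial.transform import Rotation as R
s=sensors.read_state();print(s['time'],R.from_quat(s['eef_rot']).as_matrix())
w=eyes.camera("wrist");print(np.linalg.inv(np.vstack([np.hstack([R.from_quat(s['eef_rot']).as_matrix(),s['ee_pos'][:,None]]),[0,0,0,1]]))@w["pose"])
E
python3 m.py
```

```text
tray [0.5377 0.338  0.047 ] [0.4771 0.1254 0.047 ] 0.22110687694786574 0.06851265825987062 -105.91859957101913
gauge [0.5177 0.2756 0.041 ] [0.4836 0.132  0.041 ] [0.5151 0.261  0.041 ] 0.14756027628943585 0.04907944264862981 -103.33942175651416
tongue [ 0.5083 -0.0084  0.08  ] [ 0.4985 -0.1357  0.08  ] 0.03552167273375001
-94.40978306677958 0.1276705498415078
box [ 0.4982 -0.1298  0.117 ] [ 0.4813 -0.3402  0.117 ] 0.2110639585917572 0.07863457206855616 -94.57548949316812
tin [0.6794 0.1139 0.022 ]
roll [ 0.6953 -0.0434  0.018 ]
tape [0.3746 0.1551 0.035 ]
shelfpost [0.6377 0.2984 0.15  ]
lamp [ 0.498  -0.0125  0.    ]
0.95 [[-0.9023  0.4312  0.0001]
 [ 0.4312  0.9023  0.0001]
 [ 0.      0.0002 -1.    ]]
[[-0.0007 -0.9651 -0.2618  0.0725]
 [ 1.     -0.0005 -0.0007 -0.0007]
 [ 0.0005 -0.2618  0.9651 -0.191 ]
 [ 0.      0.      0.      1.    ]]
```

```bash
python3 - <<'E'
from h import *
np.set_printoptions(precision=3,suppress=True)
p=eyes.camera("side")
for u,v in [(336,218),(348,224),(368,234),(380,238),(378,190),(334,150)]: print(u,v,ray(p,u,v,0),ray(p,u,v,.04))
w=eyes.camera("top")
for u,v in [(230,208),(243,203),(262,185),(276,178),(160,215),(240,180)]: print(u,v,ray(w,u,v,0),ray(w,u,v,.04))
im=cv2.imread("pics/side1.png")[90:340,180:440]
cv2.imwrite("pics/s2.png",cv2.resize(im,None,fx=2.4,fy=2.4,interpolation=cv2.INTER_CUBIC))
E
```

```text
336 218 [0.652 0.351 0.   ] [0.635 0.297 0.04 ]
348 224 [0.674 0.316 0.   ] [0.657 0.263 0.04 ]
368 234 [0.71  0.259 0.   ] [0.691 0.209 0.04 ]
380 238 [0.734 0.234 0.   ] [0.714 0.185 0.04 ]
378 190 [0.805 0.448 0.   ] [0.783 0.39  0.04 ]
334 150 [0.752 0.706 0.   ] [0.732 0.637 0.04 ]
230 208 [0.642 0.352 0.   ] [0.636 0.345 0.04 ]
243 203 [0.654 0.32  0.   ] [0.648 0.314 0.04 ]
262 185 [0.698 0.273 0.   ] [0.69  0.268 0.04 ]
276 178 [0.715 0.239 0.   ] [0.707 0.235 0.04 ]
160 215 [0.627 0.523 0.   ] [0.621 0.511 0.04 ]
240 180 [0.711 0.327 0.   ] [0.703 0.321 0.04 ]
```

View pics/s2.png

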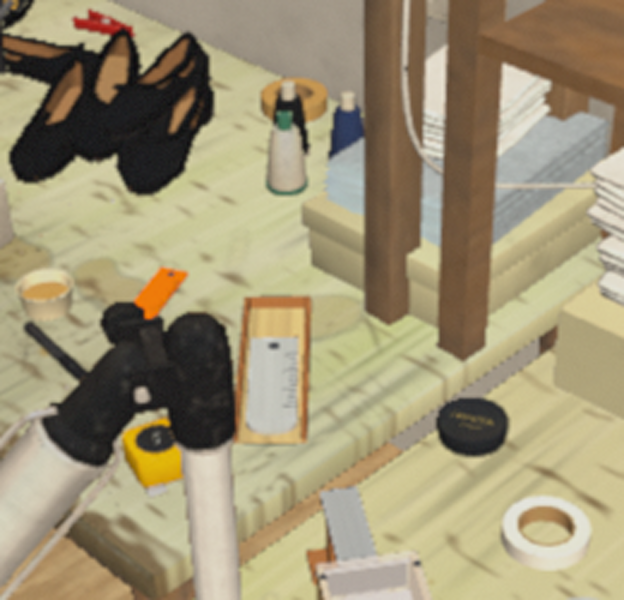

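```bash
python3 - <<'E'
from h import *
np.set_printoptions(precision=1,suppress=True)
p=eyes.camera("side")
f=lambda X: (proj(p,X)-[180,90])*2.4
for z in (.04,.06,.08,.10): print(z,f([.5083-.017,-.0084,z]),f([.5083+.017,-.0097,z]))
print("box corners",f([.5370,-.1265,.117]),f([.4590,-.1331,.117]))
c=np.array([.477,.1254]);n=np.array([.962,-.274])
print("mouth",f([*(c+.036*n),.047]),f([*(c-.036*n),.047]),"nose",f([.4836,.132,.041]))
E
```

```text
0.04 [318.3 524.6] [355.4 518.2]
0.06 [317.8 508.2] [355.2 501.7]
0.08 [317.3 491.4] [355.1 484.9]
0.1 [316.8 474.3] [354.9 467.8]
box corners [409.3 542. ] [317.7 567.1]
mouth [305.  428.5] [229.7 429. ] nose [272.6 428. ]
```

>>> {"op": "arm_command", "data": {"steps": [{"rot":[0,0,-10],"slide":[0.03,-0.01,0.03],"grip":0},{"rot":[0,0,-10],"slide":[0.035,-0.03,0.02],"grip":0},{"rot":[0,0,-10],"slide":[0.035,-0.035,0],"grip":0},{"rot":[0,0,-10],"slide":[0.035,-0.04,0],"grip":0},{"rot":[0,0,-10],"slide":[0.035,-0.04,0],"grip":0},{"rot":[0,0,-10],"slide":[0.035,-0.04,-0.02],"grip":0},{"rot":[0,0,-10],"slide":[0.03,-0.04,-0.03],"grip":0},{"rot":[0,0,-10],"slide":[0.02,-0.03,-0.04],"grip":0}]}}

```text
time: 2.15
ee_pos: [0.5265, 0.2969, 0.1537]
eef_rot: [0.799, 0.602, 0.001, 0.0]
ft_force: [0.3, 1.0, -0.4]
width: 0.0151
grip_force: 0.0
```

```bash
python3 - <<'E'
from h import *
np.set_printoptions(precision=4,suppress=True)
p=eyes.camera("wrist"); save(p,"w1.png")
s=sensors.read_state(); print(s["ee_pos"],s["time"])
for n in ["gauge","tray"]: print(n,[(np.round(d["bbox"]).tolist(),round(d["conf"],2)) for d in eyes.look_for(n,p)])
print("tail pred",proj(p,[.5177,.2756,.041]),"nose",proj(p,[.4836,.132,.041]))
np.savez("w1.npz",K=p["intrinsics"],T=p["pose"])
E
```

```text
[0.5266 0.2903 0.1476] 2.2
gauge [([294.0, 256.0, 347.0, 367.0], 0.97)]
tray [([285.0, 182.0, 364.0, 288.0], 0.63)]
tail pred [321.3765 257.5252] nose [327.9503 388.5766]
```

View pics/w1.png

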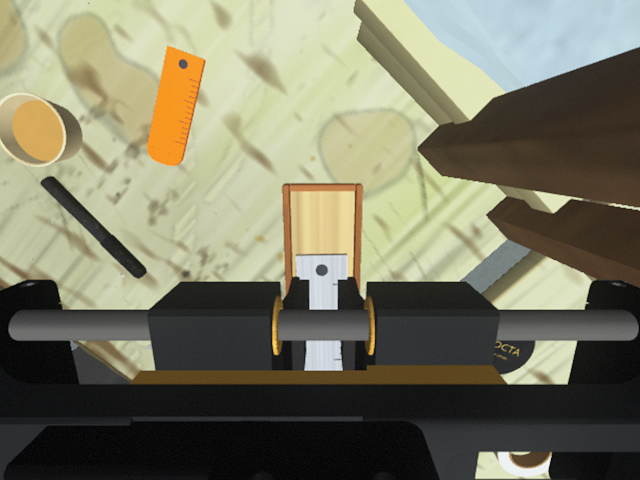

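>>> {"op": "arm_command", "data": {"steps": [{"slide":[0.001,0.006,-0.03],"grip":0},{"slide":[0,0,-0.04],"grip":0},{"slide":[0,0,-0.03],"grip":0},{"slide":[0,0,-0.008],"grip":0},{"slide":[0,0,0],"grip":0},{"slide":[0,0,0],"grip":0},{"slide":[0,0,0],"grip":0},{"slide":[0,0,0],"grip":0}]}}

```text
schema error: expected keys rot, slide, grip
```

>>> {"op": "arm_command", "data": {"steps": [{"rot":[0,0,0],"slide":[0.001,0.006,-0.03],"grip":0},{"rot":[0,0,0],"slide":[0,0,-0.04],"grip":0},{"rot":[0,0,0],"slide":[0,0,-0.03],"grip":0},{"rot":[0,0,0],"slide":[0,0,-0.008],"grip":0},{"rot":[0,0,0],"slide":[0,0,0],"grip":0},{"rot":[0,0,0],"slide":[0,0,0],"grip":0},{"rot":[0,0,0],"slide":[0,0,0],"grip":0},{"rot":[0,0,0],"slide":[0,0,0],"grip":0}]}}

```text
time: 3.3
ee_pos: [0.5258, 0.3052, 0.0463]
eef_rot: [0.796, 0.605, 0.001, -0.0]
ft_force: [-0.3, 0.2, 0.4]
width: 0.0001
grip_force: 0.0
```

>>> {"op": "arm_command", "data": {"steps": [{"rot":[0,0,0],"slide":[0,0,-0.008],"grip":0},{"rot":[0,0,0],"slide":[0,0,0],"grip":0},{"rot":[0,0,0],"slide":[-0.0033,-0.0115,0],"grip":0},{"rot":[0,0,0],"slide":[-0.0033,-0.0115,0],"grip":0},{"rot":[0,0,0],"slide":[-0.0033,-0.0115,0],"grip":0},{"rot":[0,0,0],"slide":[-0.0033,-0.0115,0],"grip":0},{"rot":[0,0,0],"slide":[-0.0033,-0.0115,0],"grip":0},{"rot":[0,0,0],"slide":[-0.002,-0.0075,0],"grip":0}]}}

```text
time: 4.3
ee_pos: [0.5068, 0.239, 0.0378]
eef_rot: [0.796, 0.605, 0.0, 0.0]
ft_force: [1.1, 0.1, -0.6]
width: 0.0006
grip_force: 0.0
```

>>> {"op": "arm_command", "data": {"steps": [{"rot":[0,0,0],"slide":[-0.002,-0.0075,0],"grip":0},{"rot":[0,0,0],"slide":[-0.0015,-0.005,0],"grip":0},{"rot":[0,0,0],"slide":[0,0,0],"grip":0},{"rot":[0,0,0],"slide":[0.001,0.003,0],"grip":0},{"rot":[0,0,0],"slide":[0,0,0.03],"grip":0},{"rot":[0,0,0],"slide":[0,0,0.05],"grip":0.5},{"rot":[0,0,0],"slide":[0,0,0.05],"grip":1},{"rot":[0,0,0],"slide":[0,0,0],"grip":1}]}}

```text
time: 5.3
ee_pos: [0.5067, 0.2321, 0.1719]
eef_rot: [0.796, 0.605, 0.004, 0.0]
ft_force: [0.4, -0.5, -0.8]
width: 0.0229
grip_force: 0.0
```

```bash
cat > l.py <<'E'
from h import *
import sys
np.set_printoptions(precision=4,suppress=True)
p=eyes.camera("top"); save(p,sys.argv[1])
s=sensors.read_state(); print(s["ee_pos"],s["time"])
print([(np.round(d["bbox"]).tolist(),round(d["conf"],2)) for d in eyes.look_for("gauge",p)])
a=cv2.imread("pics/"+sys.argv[1]); u,v,w,h=map(int,sys.argv[2:6])
cv2.imwrite("pics/c_"+sys.argv[1],cv2.resize(a[v:v+h,u:u+w],None,fx=6,fy=6,interpolation=cv2.INTER_CUBIC))
E
python3 l.py t2.png 260 235 110 70
```

```text
[0.5054 0.2315 0.1693] 5.35
[([423.0, 175.0, 474.0, 200.0], 0.68), ([176.0, 285.0, 214.0, 317.0], 0.62), ([292.0, 254.0, 319.0, 285.0], 0.57)]
```

View pics/c_t2.png

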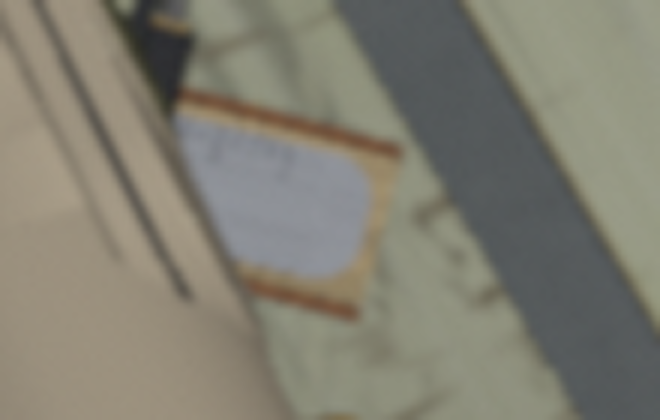

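>>> {"op": "arm_command", "data": {"steps": [{"rot":[0,0,0],"slide":[0.009,0.03,-0.02],"grip":0},{"rot":[0,0,0],"slide":[0.009,0.035,-0.03],"grip":0},{"rot":[0,0,0],"slide":[0.002,0.009,-0.02],"grip":0},{"rot":[0,0,0],"slide":[0,0,0],"grip":0},{"rot":[0,0,0],"slide":[0,0,0],"grip":0},{"rot":[0,0,0],"slide":[0,0,0],"grip":0},{"rot":[0,0,0],"slide":[0,0,0],"grip":0},{"rot":[0,0,0],"slide":[0,0,0],"grip":0}]}}

```text
time: 6.4
ee_pos: [0.5246, 0.3044, 0.0981]
eef_rot: [0.796, 0.605, 0.0, -0.0]
ft_force: [-0.2, -1.1, 0.8]
width: 0.0003
grip_force: 0.0
```

```bash
python3 - <<'E'
from h import *
np.set_printoptions(precision=4,suppress=True)
p=eyes.camera("wrist"); save(p,"w2.png")
s=sensors.read_state(); print(s["ee_pos"],s["time"],s["width"])
for n in ["gauge","tray"]: print(n,[(np.round(d["bbox"]).tolist(),round(d["conf"],2)) for d in eyes.look_for(n,p)])
print("tail pred",proj(p,[.5177,.2756,.041]),"tcp",proj(p,s["ee_pos"]), "back",proj(p,[.5377,.338,.047]))
g=np.array(p["pixels"]).astype(int)
cv2.imwrite("pics/w2c.png",cv2.resize(cv2.imread("pics/w2.png")[150:400,200:440],None,fx=2.4,fy=2.4))
E
```

```text
[0.5246 0.3044 0.098 ] 6.45 0.0006949923695835159
gauge [([120.0, 33.0, 189.0, 176.0], 0.74)]
tray [([280.0, 196.0, 376.0, 284.0], 0.97)]
tail pred [325.7097 285.8209] tcp [324.684  275.9269] back [329.3454 205.5717]
```

View pics/w2c.png

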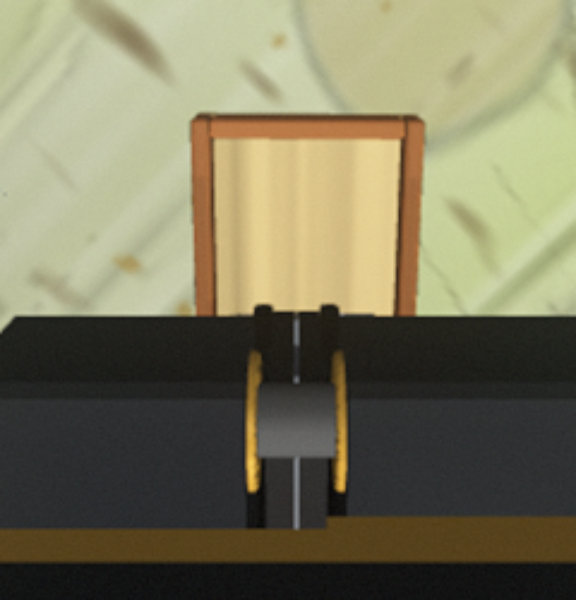

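>>> {"op": "arm_command", "data": {"steps": [{"rot":[0,0,0],"slide":[0,0,-0.03],"grip":0},{"rot":[0,0,0],"slide":[0,0,-0.025],"grip":0},{"rot":[0,0,0],"slide":[0,0,-0.005],"grip":0},{"rot":[0,0,0],"slide":[0,0,-0.002],"grip":0},{"rot":[0,0,0],"slide":[0,0,0],"grip":0},{"rot":[0,0,0],"slide":[0,0,-0.001],"grip":0},{"rot":[0,0,0],"slide":[0,0,0],"grip":0},{"rot":[0,0,0],"slide":[0,0,0],"grip":0}]}}

```text
time: 7.55
ee_pos: [0.5245, 0.3045, 0.0349]
eef_rot: [0.796, 0.605, 0.0, 0.0]
ft_force: [0.2, 0.6, 0.5]
width: 0.001
grip_force: 0.0
```

>>> {"op": "arm_command", "data": {"steps": [{"rot":[0,0,0],"slide":[0,0,-0.001],"grip":0},{"rot":[0,0,0],"slide":[0,0,0],"grip":0},{"rot":[0,0,0],"slide":[0,0,-0.001],"grip":0},{"rot":[0,0,0],"slide":[0,0,0],"grip":0},{"rot":[0,0,0],"slide":[0,0,-0.0005],"grip":0},{"rot":[0,0,0],"slide":[0,0,0],"grip":0},{"rot":[0,0,0],"slide":[0,0,0],"grip":0},{"rot":[0,0,0],"slide":[0,0,0],"grip":0}]}}

```text
time: 8.55
ee_pos: [0.5245, 0.3044, 0.0322]
eef_rot: [0.796, 0.605, 0.0, 0.0]
ft_force: [0.9, -0.3, 0.5]
width: 0.0005
grip_force: 0.0
```

>>> {"op": "arm_command", "data": {"steps": [{"rot":[0,0,0],"slide":[0,0,-0.0015],"grip":0},{"rot":[0,0,0],"slide":[0,0,0],"grip":0},{"rot":[0,0,0],"slide":[0,0,-0.001],"grip":0},{"rot":[0,0,0],"slide":[0,0,0],"grip":0},{"rot":[0,0,0],"slide":[0,0,-0.0005],"grip":0},{"rot":[0,0,0],"slide":[0,0,0],"grip":0},{"rot":[0,0,0],"slide":[0,0,0],"grip":0},{"rot":[0,0,0],"slide":[0,0,0],"grip":0}]}}

```text
time: 9.55
ee_pos: [0.5245, 0.3045, 0.0292]
eef_rot: [0.796, 0.605, 0.0, 0.0]
ft_force: [0.2, -0.3, 0.2]
width: 0.0006
grip_force: 0.0
```

```bash
python3 - <<'E'
from h import *
np.set_printoptions(precision=4,suppress=True)
from scipy.spatial.transform import Rotation as R
K=np.load("w1.npz")["K"];T=np.load("w1.npz")["T"]
# w2 pose: from hand-eye
H=np.array([[-.0007,-.9651,-.2618,.0725],[1,-.0005,-.0007,-.0007],[.0005,-.2618,.9651,-.191],[0,0,0,1]])
E=np.eye(4);E[:3,:3]=R.from_quat([.796,.605,0,0]).as_matrix();E[:3,3]=[.5246,.3044,.098]
p={"intrinsics":K,"pose":E@H}
for z in (.047,.037,.027,.017,.007):
    a=ray(p,200+192/2.4,150+116/2.4,z);b=ray(p,200+424/2.4,150+116/2.4,z);print(z,a,b,np.linalg.norm(a-b))
q=eyes.camera("top");
for z in (.047,.037,.027,.017):
    A=lambda x,y: ray(q,220+x/6.9,230+y/6.9,z)
    print(z,(A(110,35)+A(58,230))/2,(A(738,208)+A(685,400))/2)
E
```

```text
0.047 [0.505  0.3543 0.047 ] [0.5729 0.3354 0.047 ] 0.07040997531302749
0.037 [0.5034 0.3535 0.037 ] [0.5741 0.3338 0.037 ] 0.07331947842513603
0.027 [0.5019 0.3526 0.027 ] [0.5753 0.3322 0.027 ] 0.07622898153724468
0.017 [0.5003 0.3518 0.017 ] [0.5765 0.3306 0.017 ] 0.07913848464935323
0.007 [0.4987 0.351  0.007 ] [0.5777 0.3289 0.007 ] 0.08204798776146183
0.047 [0.5377 0.338  0.047 ] [0.4771 0.1254 0.047 ]
0.037 [0.5384 0.3398 0.037 ] [0.4772 0.1255 0.037 ]
0.027 [0.539  0.3416 0.027 ] [0.4774 0.1255 0.027 ]
0.017 [0.5396 0.3434 0.017 ] [0.4775 0.1256 0.017 ]
```

>>> {"op": "arm_command", "data": {"steps": [{"rot":[0,0,0],"slide":[0,0,-0.001],"grip":0},{"rot":[0,0,0],"slide":[0,0,0],"grip":0},{"rot":[0,0,0],"slide":[0,0,-0.001],"grip":0},{"rot":[0,0,0],"slide":[0,0,0],"grip":0},{"rot":[0,0,0],"slide":[0,0,-0.001],"grip":0},{"rot":[0,0,0],"slide":[0,0,-0.001],"grip":0},{"rot":[0,0,0],"slide":[0,0,0],"grip":0},{"rot":[0,0,0],"slide":[0,0,0],"grip":0}]}}

```text
time: 10.6
ee_pos: [0.5245, 0.3044, 0.0252]
eef_rot: [0.796, 0.605, 0.0, 0.0]
ft_force: [0.8, -0.7, 0.6]
width: 0.0004
grip_force: 0.0
```

>>> {"op": "arm_command", "data": {"steps": [{"rot":[0,0,0],"slide":[0,0,-0.001],"grip":0},{"rot":[0,0,0],"slide":[0,0,-0.001],"grip":0},{"rot":[0,0,0],"slide":[0,0,-0.001],"grip":0},{"rot":[0,0,0],"slide":[0,0,-0.001],"grip":0},{"rot":[0,0,0],"slide":[0,0,0],"grip":0},{"rot":[0,0,0],"slide":[0,0,0],"grip":0},{"rot":[0,0,0],"slide":[0,0,0],"grip":0},{"rot":[0,0,0],"slide":[0,0,0],"grip":0}]}}

```text
time: 11.6
ee_pos: [0.5245, 0.3044, 0.0212]
eef_rot: [0.796, 0.605, 0.0, 0.0]
ft_force: [-0.6, 0.0, -0.6]
width: 0.0004
grip_force: 0.0
```

```bash
python3 - <<'E'
from h import *
np.set_printoptions(precision=4,suppress=True)
s=sensors.read_state(); print(s["ft_force"],s["torque"],s["ee_pos"])
p=eyes.camera("wrist"); save(p,"w3.png")
for n in ["gauge","tray"]: print(n,[(np.round(d["bbox"]).tolist(),round(d["conf"],2)) for d in eyes.look_for(n,p)])
q=eyes.camera("side"); save(q,"s3.png")
print("tcp side",proj(q,s["ee_pos"]), "tray", [(np.round(d["bbox"]).tolist(),round(d["conf"],2)) for d in eyes.look_for("gauge",q)])
a=cv2.imread("pics/w3.png")[170:420,220:430]; b=cv2.imread("pics/s3.png")[190:290,265:335]
a=cv2.resize(a,(504,600)); b=cv2.resize(b,(294,420),interpolation=cv2.INTER_CUBIC); b=cv2.copyMakeBorder(b,0,180,0,0,cv2.BORDER_CONSTANT)
cv2.imwrite("pics/m3.png",np.hstack([a,b]))
E
```

```text
[-0.6494  0.0293 -0.5795] [-0.0625  0.0133  0.0056] [0.5245 0.3044 0.0212]
gauge [([46.0, 3.0, 134.0, 181.0], 0.76)]
tray [([260.0, 213.0, 401.0, 284.0], 0.77)]
tcp side [293.518  229.6729] tray [([414.0, 339.0, 441.0, 385.0], 0.92), ([283.0, 231.0, 304.0, 271.0], 0.79), ([236.0, 204.0, 256.0, 223.0], 0.48)]
```

View pics/m3.png

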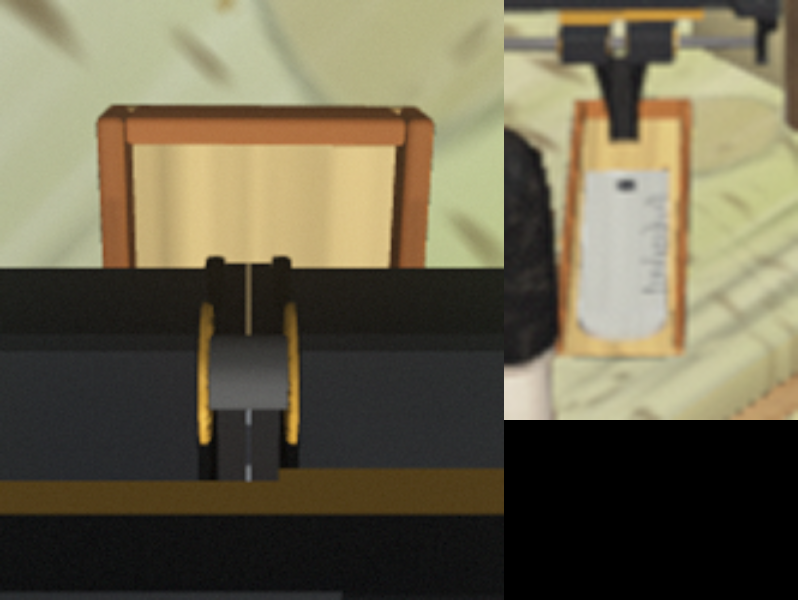

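```bash
python3 - <<'E'
from h import *
np.set_printoptions(precision=4,suppress=True)
q=eyes.camera("side")
for z in (.021,.03,.035,.04,.045): print(z,proj(q,[.5245,.3044,z]),"tail",proj(q,[.518,.277,z]),proj(q,[.518,.2795,z]),"back",proj(q,[.538,.341,z]),"mouth",proj(q,[.477,.125,z]))
b=cv2.imread("pics/s3.png")[190:290,265:335].astype(int)
for r in range(15,60): print(r+190,*(b[r,c].tolist() for c in (22,27,29,31)))
E
```

```text
0.021 [293.5251 229.7499] tail [293.5864 236.3875] [293.3523 235.8148] back [295.243  220.8578] mouth [291.89   277.3459]
0.03 [293.3818 226.9057] tail [293.4413 233.526 ] [293.2065 232.9548] back [295.1083 218.0375] mouth [291.7258 274.3927]
0.035 [293.3017 225.317 ] tail [293.3602 231.9275] [293.1251 231.3572] back [295.0331 216.4623] mouth [291.6339 272.7422]
0.04 [293.2214 223.7222] tail [293.2788 230.3227] [293.0433 229.7532] back [294.9576 214.881 ] mouth [291.5417 271.0846]
0.045 [293.1407 222.1211] tail [293.1971 228.7116] [292.9612 228.143 ] back [294.8818 213.2938] mouth [291.4491 269.4199]
205 [43, 43, 45] [48, 48, 50] [42, 42, 44] [38, 36, 37]
206 [33, 41, 42] [47, 48, 52] [42, 44, 45] [30, 30, 30]
207 [44, 53, 54] [48, 48, 50] [44, 45, 47] [32, 31, 30]
208 [61, 76, 78] [45, 47, 49] [41, 42, 43] [29, 26, 29]
209 [85, 109, 110] [44, 47, 47] [42, 43, 43] [29, 25, 28]
210 [108, 139, 140] [46, 46, 47] [41, 41, 43] [31, 28, 31]
211 [125, 162, 163] [43, 45, 48] [44, 44, 47] [32, 34, 35]
212 [130, 169, 171] [44, 44, 47] [45, 47, 49] [34, 37, 37]
213 [109, 150, 175] [42, 44, 46] 
[... 1678 characters left out ...]
200] [190, 200, 199]
240 [191, 201, 201] [195, 204, 204] [192, 201, 201] [190, 199, 198]
241 [192, 201, 201] [195, 204, 203] [191, 201, 201] [190, 199, 200]
242 [191, 200, 200] [194, 203, 203] [192, 201, 201] [190, 200, 198]
243 [193, 202, 202] [194, 203, 203] [192, 201, 200] [190, 200, 199]
244 [191, 202, 201] [196, 205, 204] [191, 201, 201] [189, 199, 198]
245 [192, 202, 201] [195, 204, 204] [191, 201, 200] [190, 199, 197]
246 [191, 200, 200] [195, 204, 203] [191, 201, 200] [191, 200, 200]
247 [192, 202, 201] [195, 205, 205] [193, 202, 201] [190, 199, 198]
248 [191, 201, 200] [195, 204, 204] [191, 201, 200] [191, 201, 200]
249 [192, 201, 201] [196, 205, 204] [191, 200, 200] [189, 198, 198]
```

>>> {"op": "arm_command", "data": {"steps": [{"rot":[0,0,0],"slide":[0,0,-0.002],"grip":0},{"rot":[0,0,0],"slide":[0,0,-0.002],"grip":0},{"rot":[0,0,0],"slide":[0,0,-0.001],"grip":0},{"rot":[0,0,0],"slide":[0,0,-0.001],"grip":0},{"rot":[0,0,0],"slide":[0,0,0],"grip":0},{"rot":[0,0,0],"slide":[0,0,0],"grip":0},{"rot":[0,0,0],"slide":[0,0,0],"grip":0},{"rot":[0,0,0],"slide":[0,0,0],"grip":0}]}}

```text
time: 12.9
ee_pos: [0.5245, 0.3045, 0.0152]
eef_rot: [0.796, 0.605, 0.0, 0.0]
ft_force: [0.4, -0.0, -0.3]
width: 0.0008
grip_force: 0.0
```

```bash
python3 - <<'E'
from h import *
np.set_printoptions(precision=4,suppress=True)
q=eyes.camera("side"); b=np.array(q["pixels"]).astype(int)
print([b[r,292].tolist() for r in range(220,234)]); s=sensors.read_state();print(s["ee_pos"],s["joint_positions"],s["ft_force"])
E
```

```text
[[46, 46, 45], [45, 44, 43], [49, 47, 47], [46, 43, 44], [56, 53, 48], [126, 110, 78], [195, 168, 112], [217, 187, 121], [216, 187, 120], [216, 187, 125], [216, 200, 166], [211, 211, 203], [184, 184, 177], [134, 135, 131]]
[0.5245 0.3045 0.0152] [-0.8136  0.4548  0.2654  1.7127 -0.138   0.9922 -0.7696] [-0.1572  0.5778  0.2203]
```

>>> {"op": "arm_command", "data": {"steps": [{"rot":[0,0,0],"slide":[0,0,-0.003],"grip":0},{"rot":[0,0,0],"slide":[0,0,-0.0025],"grip":0},{"rot":[0,0,0],"slide":[0,0,0],"grip":0},{"rot":[0,0,0],"slide":[-0.0033,-0.0115,0],"grip":0},{"rot":[0,0,0],"slide":[-0.0033,-0.0115,0],"grip":0},{"rot":[0,0,0],"slide":[-0.0033,-0.0115,0],"grip":0},{"rot":[0,0,0],"slide":[-0.0022,-0.0075,0],"grip":0},{"rot":[0,0,0],"slide":[0,0,0],"grip":0}]}}

```text
time: 13.95
ee_pos: [0.5124, 0.2617, 0.0098]
eef_rot: [0.797, 0.605, 0.0, 0.0]
ft_force: [0.4, -0.1, 0.1]
width: 0.0003
grip_force: 0.0
```

```bash
cat > g.py <<'E'
from h import *
np.set_printoptions(precision=4,suppress=True)
s=sensors.read_state();print(s["time"],s["ee_pos"],s["ft_force"])
p=eyes.camera("side"); save(p,"sx.png")
d=eyes.look_for("gauge",p); print("side",[(np.round(x["bbox"],1).tolist(),round(x["conf"],2)) for x in d])
p=eyes.camera("top"); save(p,"tx.png")
d=eyes.look_for("gauge",p); print("top",[(np.round(x["bbox"],1).tolist(),round(x["conf"],2)) for x in d])
E
python3 g.py; python3 - <<'E'
import cv2
b=cv2.imread("pics/sx.png").astype(int)
print([(r,b[r,291].tolist()) for r in range(222,300,2)])
E
```

```text
13.95 [0.5124 0.2617 0.0098] [ 0.394  -0.061   0.1396]
side [([284.9, 238.5, 303.9, 281.1], 0.97), ([414.9, 339.3, 440.4, 386.7], 0.73), ([235.8, 206.3, 252.5, 223.7], 0.51)]
top [([275.7, 253.8, 332.9, 283.2], 0.88), ([171.8, 282.3, 210.9, 315.7], 0.78), ([421.7, 179.9, 475.2, 200.7], 0.73), ([299.5, 301.1, 328.6, 329.8], 0.66)]
[(222, [44, 45, 48]), (224, [46, 46, 47]), (226, [45, 46, 47]), (228, [41, 42, 44]), (230, [44, 43, 47]), (232, [43, 44, 45]), (234, [41, 40, 43]), (236, [43, 43, 45]), (238, [157, 164, 164]), (240, [174, 181, 181]), (242, [164, 170, 170]), (244, [194, 204, 203]), (246, [194, 204, 203]), (248, [194, 203, 202]), (250, [194, 204, 203]), (252, [195, 204, 203]), (254, [195, 204, 204]), (256, [194, 204, 204]), (258, [194, 204, 203]), (260, [194, 204, 203]), (262, [193, 202, 202]), (264, [194, 203, 202]), (266, [193, 203, 202]), (268, [193, 202, 202]), (270, [193, 202, 201]), (272, [190, 201, 202]), (274, [191, 200, 199]), (276, [192, 201, 201]), (278, [183, 196, 200]), (280, [151, 185, 188]), (282, [140, 175, 179]), (284, [153, 186, 189]), (286, [164, 201, 203]), (288, [162, 200, 202]), (290, [164, 202, 204]), (292, [151, 187, 191]), (294, [147, 183, 186]), (296, [165, 203, 204]), (298, [158, 200, 204])]
```

>>> {"op": "arm_command", "data": {"steps": [{"rot":[0,0,0],"slide":[-0.0033,-0.0115,0],"grip":0},{"rot":[0,0,0],"slide":[-0.0033,-0.0115,0],"grip":0},{"rot":[0,0,0],"slide":[-0.0022,-0.0075,0],"grip":0},{"rot":[0,0,0],"slide":[-0.0012,-0.004,0],"grip":0},{"rot":[0,0,0],"slide":[0,0,0],"grip":0},{"rot":[0,0,0],"slide":[0.001,0.003,0],"grip":0},{"rot":[0,0,0],"slide":[0,0,0.04],"grip":0.5},{"rot":[0,0,0],"slide":[0,0,0.05],"grip":1}]}}

```text
time: 15.15
ee_pos: [0.5026, 0.231, 0.0999]
eef_rot: [0.796, 0.605, -0.001, 0.0]
ft_force: [0.9, 0.9, 0.6]
width: 0.0131
grip_force: 0.0
```

```bash
python3 g.py; python3 - <<'E'
from h import *
np.set_printoptions(precision=4,suppress=True)
p=eyes.camera("top")
b=np.array(p["pixels"]).astype(np.uint8)
hsv=cv2.cvtColor(b,cv2.COLOR_RGB2HSV)
# nose plate: bluish grey pixels near bbox
m=((b[...,2].astype(int)-b[...,0])>2)&(b.min(2)>110)
m[:240]=0;m[300:]=0;m[:,:280]=0;m[:,365:]=0
n,l,st,c=cv2.connectedComponentsWithStats(m.astype(np.uint8))
i=1+np.argmax(st[1:,4]);print(st[i],c[i])
ys,xs=np.where(l==i)
for r in range(ys.min(),ys.max()+1,2):
    q=xs[ys==r]; print(r,q.min(),q.max(),end=' | ')
r=cv2.minAreaRect(np.c_[xs,ys].astype(np.float32));print(r)
for x in range(322,352,4):
    q=ys[xs==x]
    if len(q): 
        a=ray(p,x,q.min()-.5,.041);e=ray(p,x,q.max()+.5,.041);print(x,q.min(),q.max(),(a+e)/2,np.linalg.norm(a-e))
E
```

```text
15.15 [0.5026 0.231  0.0999] [0.9199 0.905  0.6201]
side [([284.7, 245.9, 305.0, 291.5], 0.79), ([414.4, 341.7, 439.5, 384.1], 0.71), ([235.9, 206.1, 257.3, 221.6], 0.52)]
top [([290.9, 258.3, 345.2, 287.8], 0.92), ([420.7, 177.7, 474.9, 203.2], 0.73), ([172.9, 282.8, 213.5, 314.4], 0.57)]
[ 292  256   57   33 1069] [320.8812 272.4612]
256 292 294 | 258 292 301 | 260 293 309 | 262 294 317 | 264 294 326 | 266 295 335 | 268 296 344 | 270 296 346 | 272 297 347 | 274 298 348 | 276 299 348 | 278 302 347 | 280 309 347 | 282 317 346 | 284 323 346 | 286 331 344 | 288 339 339 | ((318.5882568359375, 272.1470947265625), (59.421226501464844, 20.858062744140625), 14.03624439239502)
322 264 283 [0.4785 0.1281 0.041 ] 0.046874015608310414
326 264 284 [0.4772 0.1187 0.041 ] 0.04920909494493061
330 265 285 [0.4748 0.1093 0.041 ] 0.04919407621393167
334 266 286 [0.4723 0.1    0.041 ] 0.04917907836481408
338 267 287 [0.4699 0.0906 0.041 ] 0.049164101376553165
342 268 287 [0.4686 0.0813 0.041 ] 0.04681479258043711
346 270 284 [0.4696 0.0719 0.041 ] 0.03511410159305093
```

>>> {"op": "arm_command", "data": {"steps": [{"rot":[0,0,1.9],"slide":[0,0,0.01],"grip":1},{"rot":[0,0,0],"slide":[-0.0075,-0.03,0],"grip":1},{"rot":[0,0,0],"slide":[-0.0075,-0.035,0],"grip":1},{"rot":[0,0,0],"slide":[-0.0075,-0.035,0],"grip":1},{"rot":[0,0,0],"slide":[-0.008,-0.03,-0.01],"grip":1},{"rot":[0,0,0],"slide":[0,0,-0.02],"grip":1},{"rot":[0,0,0],"slide":[0,0,0],"grip":1},{"rot":[0,0,0],"slide":[0,0,0],"grip":1}]}}

```text
time: 16.4
ee_pos: [0.4731, 0.1013, 0.0801]
eef_rot: [0.786, 0.619, 0.0, 0.0]
ft_force: [-0.1, -0.3, -0.6]
width: 0.0866
grip_force: 0.0
```

```bash
cat > tip.py <<'E'
from h import *
np.set_printoptions(precision=4,suppress=True)
s=sensors.read_state();print(s["time"],s["ee_pos"],s["width"],s["eef_rot"])
p=eyes.camera("side"); b=np.array(p["pixels"]).astype(int)
from scipy.spatial.transform import Rotation as R
M=R.from_quat(s["eef_rot"]).as_matrix(); h=s["width"]/2+.007
for sg in (1,-1):
    for k in (0,.01,.02,.03,.04): print(sg,k,proj(p,s["ee_pos"]+M@[-.0095,sg*h,-k]))
g=b.sum(2)//3
print("cols 270..325"); 
for r in range(232,292): print(r,''.join(' .:-=+*#%@'[min(9,g[r,c]//26)] for c in range(262,330)))
E
python3 tip.py
```

```text
16.4 [0.4731 0.1013 0.0801] 0.08659081323862586 [0.7857 0.6186 0.     0.0001]
1 0 [314.2339 266.2181]
1 0.01 [314.1421 262.7354]
1 0.02 [314.0496 259.2213]
1 0.03 [313.9561 255.6756]
1 0.04 [313.8619 252.0977]
-1 0 [268.862 267.724]
-1 0.01 [268.5674 264.2472]
-1 0.02 [268.2701 260.7392]
-1 0.03 [267.9701 257.1996]
-1 0.04 [267.6674 253.6278]
cols 270..325
232 .............-================+++++++++++=========--:::.:::.::.:==: 
233 .............-===============================--==--::...::::::.:--..
234 .............:=++=--==+=++++++++++++++******+=-++--::::::.:...::--:.
235 .............:+**+=-=*****#**************###*==++-::::.:::..:..:--::
236 ..............+**+=-+*****#*************####+==++-..:...:::::::-==-:
237 ..............=**+=-+*******************###*+==++-.....:-====+++++-:
238 ..............+**+=-+*****#*************###*+==++-.....:=*++******++
239 ..............=**+=-+*******************###*===++-.....-+**********#
240 ..............:+*+=-+*******************###*===++-.....=*********##*
241 ..............:+*+==+******************####*+==++-....:=********##**
242 .......
[... 2938 characters left out ...]
###############**#########********+++++++++
283 %%%%%%%%%###***##*######################**#######*********+++++++=++
284 #%%%%%%%%###****#**#####################**######*********+++++++++++
285 #%%%%%%%%###*****#**####################*#####*********+++++++++++++
286 ##%%%%%%%###*******+*##################**####*********++++++++++++++
287 ##%%%%%%####**+*******################**###**********+++++++++++++++
288 ###%%%%%####**++*******##############***###********+++++++++++++++++
289 ####%%%%####**+*###################**++************+++++++++++++++++
290 ####%%%%####**+*###################**+++*********+++++++++++++++++++
291 ###%%%%%%####*+*##############***###**+++*******++++++++++++++++++++
```

>>> {"op": "arm_command", "data": {"steps": [{"rot":[0,0,0],"slide":[0,0,0],"grip":0.78},{"rot":[0,0,0],"slide":[0,0,0],"grip":0.78},{"rot":[0,0,0],"slide":[0,0,-0.03],"grip":0.78},{"rot":[0,0,0],"slide":[0,0,-0.03],"grip":0.78},{"rot":[0,0,0],"slide":[0,0,-0.02],"grip":0.78},{"rot":[0,0,0],"slide":[0,0,-0.006],"grip":0.78},{"rot":[0,0,0],"slide":[0,0,0],"grip":0.78},{"rot":[0,0,0],"slide":[0,0,0],"grip":0.78}]}}

```text
time: 17.45
ee_pos: [0.4736, 0.1012, -0.0054]
eef_rot: [0.786, 0.618, 0.001, 0.0]
ft_force: [0.8, 0.2, 0.2]
width: 0.0678
grip_force: 0.0
```

```bash
sed -i 's/range(232,292)/range(248,300)/' tip.py; python3 tip.py
```

```text
17.45 [ 0.4736  0.1012 -0.0054] 0.06781342904217359 [0.7861 0.6181 0.0007 0.0002]
1 0 [311.1106 294.9441]
1 0.01 [311.0042 291.7163]
1 0.02 [310.8969 288.4605]
1 0.03 [310.7887 285.1764]
1 0.04 [310.6795 281.8636]
-1 0 [275.564 296.131]
-1 0.01 [275.3044 292.908 ]
-1 0.02 [275.0425 289.6571]
-1 0.03 [274.7783 286.3779]
-1 0.04 [274.5118 283.0701]
cols 270..325
248 ..............  .....................:::-===-=-:..:::.::::::::::::::
249 ......................................::===----::::.::.:::::::::::::
250 .............. .......................::-==--:::::::::::::.:::::::::
251 ......................................::::::::::::::::::::::::::::::
252 .....................................::::::::::::::::::::::::::::::-
253 ...............::................:..:::.:.:.::...:.:.:.:::....::::::
254 ...............::......:..:..:...:.:.:..:::::::::...:.........::::::
255 ................::::::::::::::::::::::-------:--:..:::::::.....:::::
256 ................:---------=-=========+++++++=-==:.:::::::::::......:
257 ................-=++++++++++++++++++**#*****==++:.::::::::::--::::..
258 ...
[... 2358 characters left out ...]
######******++++*******+++++++=++++++++++++
291 ############**+*#############****##***++++****++++++++++++++++++++++
292 ############**+*########*********#****++++****++++++=+++++++++++++**
293 ############**+*########*********#**++++++***++++++++++++**++++++***
294 ############**+*#######**********#**++++++*+++++++++***++***********
295 ############**+*######*****##**##**+++++=++++++++++*****************
296 ############**+*#####*****######***++++==++++++++++*****************
297 ############**+*#####**++***##*****++++==+++++++++++****************
298 ############****#####**++++********++++==++++++++++=+***************
299 ############****#####***+++********++++==+==+++++++=+***************
```

>>> {"op": "arm_command", "data": {"newtons": 45, "steps": [{"rot":[0,0,0],"slide":[0,0,0],"grip":0.4},{"rot":[0,0,0],"slide":[0,0,0],"grip":0.4},{"rot":[0,0,0],"slide":[0,0,0],"grip":0.4},{"rot":[0,0,0],"slide":[0,0,0],"grip":0.4},{"rot":[0,0,0],"slide":[0,0,0],"grip":0.4},{"rot":[0,0,0],"slide":[0,0,0.01],"grip":0.4},{"rot":[0,0,0],"slide":[0,0,0.01],"grip":0.4},{"rot":[0,0,0],"slide":[0,0,0.01],"grip":0.4}]}}

```text
time: 18.5
ee_pos: [0.473, 0.101, 0.0246]
eef_rot: [0.786, 0.618, 0.0, 0.0]
ft_force: [0.2, -0.3, -2.4]
width: 0.0491
grip_force: 45.0
```

>>> {"op": "arm_command", "data": {"steps": [{"rot":[0,0,0],"slide":[0,0,0.03],"grip":0.4},{"rot":[0,0,1.5],"slide":[0,-0.01,0.02],"grip":0.4},{"rot":[0,0,1.6],"slide":[0.006,-0.03,0],"grip":0.4},{"rot":[0,0,1.6],"slide":[0.006,-0.035,0],"grip":0.4},{"rot":[0,0,1.5],"slide":[0.006,-0.035,0],"grip":0.4},{"rot":[0,0,1.5],"slide":[0.006,-0.035,0],"grip":0.4},{"rot":[0,0,1.5],"slide":[0.0045,-0.025,0],"grip":0.4},{"rot":[0,0,0],"slide":[0,0,0],"grip":0.4}]}}

```text
time: 19.5
ee_pos: [0.5015, -0.0712, 0.0743]
eef_rot: [0.735, 0.678, 0.0, 0.0]
ft_force: [-0.8, -0.3, -1.8]
width: 0.0492
grip_force: 45.0
```

```bash
cat > v.py <<'E'
from h import *
import sys
np.set_printoptions(precision=4,suppress=True)
s=sensors.read_state();print(s["time"],s["ee_pos"],s["width"],s["eef_rot"])
def asc(p,r0,r1,c0,c1):
    b=np.array(p["pixels"]).astype(int); g=b.sum(2)//3; bl=b[...,2]-b[...,0]
    for r in range(r0,r1): print(r,''.join(('@' if bl[r,c]>4 and g[r,c]>100 else ' .:-=+*#%%'[min(9,g[r,c]//26)]) for c in range(c0,c1)))
p=eyes.camera("side"); asc(p,*map(int,sys.argv[1:5]))
print([(np.round(x["bbox"],1).tolist(),round(x["conf"],2)) for x in eyes.look_for("gauge",p)])
q=eyes.camera("top"); asc(q,*map(int,sys.argv[5:9]))
print([(np.round(x["bbox"],1).tolist(),round(x["conf"],2)) for x in eyes.look_for("gauge",q)])
E
python3 v.py 260 330 290 370 240 300 340 460
```

```text
19.5 [ 0.5015 -0.0712  0.0743] 0.049238193867359094 [0.7351 0.678  0.0001 0.0005]
260 ::::.:..   ....:--:...........................-=+++++++++======++==-..::::::::::
261 :::::::.   ....::::...........................:==========----:=+===-:..:::::::::
262 :::::::..  ...................................:------::::::::::-====-..:::::::::
263 :::::::..  .................... ...............::::::::.:::::::=+==+=..:::::::::
264 ::::::.:.  ......................--:..............:.:::::::::.:=++=+-..:::::::::
265 ::::::::.. ................... ..-=-..............::.::::::::.:-===-:.::::.:::::
266 ::::::::.. ......................::............:..::::::::::::::::::::::::::::::
267 ::::::::.. ....................................::..:::::::::::::::::::::::::::::
268 :::::::::..... ................................::::::::::::::::::::::......:::::
269 ::::::::.......................................::::::::::::::::::..........:::::
270 ::::.::::....................................::::::::::::::..:..::.:::::...:::::
271 :::::::::.................................:::::.:.::.:.:....::.:..:=+++=-....::
[... 11961 characters left out ...]
==+++++++++++++++++++++=:...........:::::::----:----------------=============++++++++
296 +++++++++===----------------------===++++++++++++++++++++=-:..........::::::::---::----------------============+++++++++
297 ++++++++++===----------------------=+++++++++++++++++++++-:............:::::::--:::----------------=============++++++++
298 ++++++++++++=----------------------=++++++++++++++++++++=-.....::......::::::::::::----------------=============++++++++
299 ++++++++++++==----------------------=+++++++++++++++++++=:....::::....:::::::::::::----------------=============++++++++
[([423.0, 176.4, 474.4, 200.8], 0.97), ([358.4, 248.6, 401.7, 271.7], 0.86), ([174.4, 286.0, 213.1, 315.1], 0.77)]
```

```bash
python3 - <<'E'
from h import *
np.set_printoptions(precision=4,suppress=True)
q=eyes.camera("top");p=eyes.camera("side")
for z in (.111,.121): print(ray(q,359,259,z),ray(q,359.8,248.7,z),ray(q,358.2,269.5,z))
for g in (.028,.033):
  for z in (.105,.115): n=np.array([.5015,-.0712])+g*np.array([-.0785,-.997]); print(g,z,"nose side",proj(p,[*n,z]))
t=np.array([.5105,.044]); print("tail side",proj(p,[*t,.115]),proj(p,[*t,.121]))
E
```

```text
[0.5087 0.0451 0.111 ] [0.5315 0.043  0.111 ] [0.4854 0.0473 0.111 ]
[0.5083 0.0458 0.121 ] [0.5309 0.0436 0.121 ] [0.4852 0.0479 0.121 ]
0.028 0.105 nose side [327.8473 314.5724]
0.028 0.115 nose side [327.8132 310.8825]
0.033 0.105 nose side [328.3645 316.3307]
0.033 0.115 nose side [328.3329 312.6377]
tail side [314.1717 264.9193] [314.1149 262.7494]
```

>>> {"op": "arm_command", "data": {"steps": [{"rot":[0,0,0],"slide":[0.0025,-0.012,0],"grip":0.4},{"rot":[0,0,0],"slide":[0,-0.007,0],"grip":0.4},{"rot":[0,0,0],"slide":[0,0,-0.015],"grip":0.4},{"rot":[0,0,0],"slide":[0,0,-0.012],"grip":0.4},{"rot":[0,0,0],"slide":[0,0,-0.005],"grip":0.4},{"rot":[0,0,0],"slide":[0,0,-0.001],"grip":0.4},{"rot":[0,0,0],"slide":[0,0,0],"grip":0.4},{"rot":[0,0,0],"slide":[0,0,0],"grip":0.4}]}}

```text
time: 20.8
ee_pos: [0.5042, -0.088, 0.041]
eef_rot: [0.734, 0.679, 0.0, 0.0]
ft_force: [0.9, -0.2, -1.5]
width: 0.0492
grip_force: 45.0
```

>>> {"op": "arm_command", "data": {"steps": [{"rot":[0,0,0],"slide":[0,0,-0.001],"grip":0.4},{"rot":[0,0,0],"slide":[0,0,0],"grip":0.4},{"rot":[0,0,0],"slide":[0,0,-0.0005],"grip":0.4},{"rot":[0,0,0],"slide":[0,0,0],"grip":0.4}]}}

```text
schema error: expected 8 rows
```

>>> {"op": "arm_command", "data": {"steps": [{"rot":[0,0,0],"slide":[0,0,-0.001],"grip":0.4},{"rot":[0,0,0],"slide":[0,0,0],"grip":0.4},{"rot":[0,0,0],"slide":[0,0,-0.0005],"grip":0.4},{"rot":[0,0,0],"slide":[0,0,0],"grip":0.4},{"rot":[0,0,0],"slide":[0,0,-0.0005],"grip":0.4},{"rot":[0,0,0],"slide":[0,0,0],"grip":0.4},{"rot":[0,0,0],"slide":[0,0,0],"grip":0.4},{"rot":[0,0,0],"slide":[0,0,0],"grip":0.4}]}}

```text
time: 21.8
ee_pos: [0.504, -0.0881, 0.0388]
eef_rot: [0.734, 0.679, 0.0, 0.0]
ft_force: [-1.0, -0.0, 2.2]
width: 0.0493
grip_force: 45.0
```

>>> {"op": "arm_command", "data": {"steps": [{"rot":[0,0,0],"slide":[0,0,0],"grip":0.62},{"rot":[0,0,0],"slide":[0,0,0],"grip":0.7},{"rot":[0,0,0],"slide":[0,0,0],"grip":0.8},{"rot":[0,0,0],"slide":[0,0,0],"grip":0.85},{"rot":[0,0,0],"slide":[0,0,0.02],"grip":0.85},{"rot":[0,0,0],"slide":[0,0,0.035],"grip":0.85},{"rot":[0,0,0],"slide":[0.002,0.03,0],"grip":0.85},{"rot":[0,0,0],"slide":[0.003,0.037,0],"grip":0.85}]}}

```text
time: 22.8
ee_pos: [0.5092, -0.0209, 0.0942]
eef_rot: [0.735, 0.679, 0.001, 0.0]
ft_force: [-0.1, -0.6, -0.4]
width: 0.0741
grip_force: 0.0
```

>>> {"op": "arm_command", "data": {"steps": [{"rot":[0,0,0],"slide":[0.003,0.036,0],"grip":0.85},{"rot":[0,0,0],"slide":[0,0,0],"grip":0.85},{"rot":[0,0,0],"slide":[0,0,0],"grip":0.85},{"rot":[0,0,0],"slide":[0,0,0],"grip":0.85},{"rot":[0,0,0],"slide":[0,0,0],"grip":0.85},{"rot":[0,0,0],"slide":[0,0,0],"grip":0.85},{"rot":[0,0,0],"slide":[0,0,0],"grip":0.85},{"rot":[0,0,0],"slide":[0,0,0],"grip":0.85}]}}

```text
time: 23.8
ee_pos: [0.5119, 0.0149, 0.0937]
eef_rot: [0.734, 0.679, 0.0, 0.0]
ft_force: [0.1, 0.4, 0.4]
width: 0.0739
grip_force: 0.0
```

```bash
cat > k.py <<'E'
from h import *
np.set_printoptions(precision=4,suppress=True)
s=sensors.read_state();print(s["time"],s["ee_pos"],s["width"],s["ft_force"])
q=eyes.camera("top")
print([(np.round(x["bbox"],1).tolist(),round(x["conf"],2)) for x in eyes.look_for("gauge",q)])
b=np.array(q["pixels"]).astype(int); m=((b[...,2]-b[...,0])>4)&(b.sum(2)>300)
m[:235]=0;m[300:]=0;m[:,:345]=0;m[:,470:]=0
n,l,st,c=cv2.connectedComponentsWithStats(m.astype(np.uint8)); i=1+np.argmax(st[1:,4]); print(st[i])
ys,xs=np.where(l==i)
for x in range(xs.min(),xs.max()+1,5):
    r=ys[xs==x]; a=ray(q,x,r.min()-.5,.086);e=ray(q,x,r.max()+.5,.086); print(x,r.min(),r.max(),(a+e)/2,round(np.linalg.norm(a-e),4))
p=eyes.camera("side"); print([(np.round(x["bbox"],1).tolist(),round(x["conf"],2)) for x in eyes.look_for("gauge",p)])
E
python3 k.py
```

```text
23.8 [0.5119 0.0149 0.0937] 0.07387057520578445 [0.1166 0.3507 0.3626]
[([421.2, 176.7, 475.5, 200.2], 0.87), ([174.1, 282.1, 214.2, 316.2], 0.67)]
[436 257   2   7  12]
436 257 261 [ 0.5077 -0.1306  0.086 ] 0.0113
[([414.4, 339.5, 441.8, 384.1], 0.86), ([310.3, 276.9, 342.4, 323.2], 0.76), ([239.3, 204.0, 258.8, 222.2], 0.7), ([279.8, 213.2, 307.7, 275.3], 0.32)]
```

```bash
python3 - <<'E'
from h import *
np.set_printoptions(precision=4,suppress=True)
p=eyes.camera("side")
c=np.array([.504,-.088]);u=np.array([-.0785,-.997]);n=np.array([.997,-.0785])
for d,w in ((33,0),(33,-7),(15,-25),(15,25),(-117,-25),(-117,25)): print(d,w,proj(p,[*(c+u*d/1000+n*w/1000),.086]))
b=np.array(p["pixels"]).astype(int);g=b.sum(2)//3
for r in range(268,330,2): print(r,''.join(' .:-=+*#%@'[min(9,g[r,x]//26)] for x in range(300,365)))
E
```

```text
33 0 [332.0521 328.8791]
33 -7 [328.5449 329.4042]
15 -25 [317.7519 324.2941]
15 25 [342.5081 320.6223]
-117 -25 [306.0501 281.082 ]
-117 25 [328.9457 277.9018]
268 .-+**+==+####*****+++******###*****+-....-++++***++++++++++++=:..
270 .-+**+==*#************************+*+:...-=+++++++++++++++++**=..
272 .:+**+==+**********######********+++*+++=++++++++++++++++*##**+:.
274 .:=***+*********########****++***+++***+=++++++++++++++*++*****+:
276 :-+**********########******++++++++++++++++++++++++*##********##*
278 *********#########***********+++++=+++++++++++++***********######
280 ******###########**##########*++++++++++++++++*#*******##########
282 ***##*###########****########*+++++++++++++*#******##############
284 ###############*+-::-+########*+++++++++*##****################**
286 ######**#########*++**########**+++++*#*****#################****
288 **##*****################*******++*******##################******
290 +++****+*####################*********##################*******##
292 ++++****+*###################******###################*******####
294 ++++***++*###############
[... 530 characters left out ...]

310 +***#########**#####################**##########********#########
312 *############**######################*#*************############*
314 ##############**####################**##*+++++***################
316 ##############***#################*#######******################*
318 ########******+=*############################################****
320 #######*=========*###############################%####*####****##
322 #######*========-+################%%%%%%%%%##############***#####
324 #######*+===++++++*#%%%%%%%%######%######%#########*+--+*########
326 ########*==+*##***##%##################**********##******########
328 #########+==*#*##########*************************#**############
```

>>> {"op": "arm_command", "data": {"newtons": 40, "steps": [{"rot":[0,0,0],"slide":[0,0,-0.03],"grip":0.85},{"rot":[0,0,0],"slide":[0,0,-0.02],"grip":0.85},{"rot":[0,0,0],"slide":[0,0,-0.004],"grip":0.85},{"rot":[0,0,0],"slide":[0,0,0],"grip":0.7},{"rot":[0,0,0],"slide":[0,0,0],"grip":0.4},{"rot":[0,0,0],"slide":[0,0,0],"grip":0.4},{"rot":[0,0,0],"slide":[0,0,0],"grip":0.4},{"rot":[0,0,0],"slide":[0,0,0],"grip":0.4}]}}

```text
time: 25.05
ee_pos: [0.5123, 0.0151, 0.0401]
eef_rot: [0.734, 0.679, 0.0, 0.0]
ft_force: [-1.4, -0.1, 2.9]
width: 0.0494
grip_force: 40.0
```

>>> {"op": "arm_command", "data": {"steps": [{"rot":[0,0,0],"slide":[-0.0006,-0.008,0],"grip":0.4},{"rot":[0,0,0],"slide":[-0.0008,-0.01,0],"grip":0.4},{"rot":[0,0,0],"slide":[-0.0008,-0.01,0],"grip":0.4},{"rot":[0,0,0],"slide":[-0.0008,-0.01,0],"grip":0.4},{"rot":[0,0,0],"slide":[-0.0008,-0.01,0],"grip":0.4},{"rot":[0,0,0],"slide":[-0.0008,-0.01,0],"grip":0.4},{"rot":[0,0,0],"slide":[-0.0008,-0.01,0],"grip":0.4},{"rot":[0,0,0],"slide":[0,0,0],"grip":0.4}]}}

```text
time: 26.05
ee_pos: [0.5069, -0.0548, 0.0402]
eef_rot: [0.735, 0.679, 0.0, 0.001]
ft_force: [-0.2, -2.6, 6.9]
width: 0.0492
grip_force: 40.0
```

>>> {"op": "arm_command", "data": {"steps": [{"rot":[0,0,0],"slide":[-0.0008,-0.01,0.0005],"grip":0.4},{"rot":[0,0,0],"slide":[-0.0008,-0.01,0],"grip":0.4},{"rot":[0,0,0],"slide":[-0.0008,-0.01,0],"grip":0.4},{"rot":[0,0,0],"slide":[-0.0008,-0.01,0],"grip":0.4},{"rot":[0,0,0],"slide":[-0.0008,-0.01,0],"grip":0.4},{"rot":[0,0,0],"slide":[-0.0002,-0.003,0],"grip":0.4},{"rot":[0,0,0],"slide":[0,0,0],"grip":0.4},{"rot":[0,0,0],"slide":[0,0,0],"grip":0.4}]}}

```text
time: 27.05
ee_pos: [0.5022, -0.1068, 0.0402]
eef_rot: [0.734, 0.679, -0.0, 0.0]
ft_force: [-0.3, -3.1, 5.5]
width: 0.0497
grip_force: 40.0
```

>>> {"op": "arm_command", "data": {"steps": [{"rot":[0,0,0],"slide":[0,0,0],"grip":0.65},{"rot":[0,0,0],"slide":[0,0,0],"grip":0.75},{"rot":[0,0,0],"slide":[0,0,0],"grip":0.85},{"rot":[0,0,0],"slide":[0,0,0],"grip":0.85},{"rot":[0,0,0],"slide":[0,0,0],"grip":0.85},{"rot":[0,0,0],"slide":[0,0,0],"grip":0.85},{"rot":[0,0,0],"slide":[0,0,0],"grip":0.85},{"rot":[0,0,0],"slide":[0,0,0],"grip":0.85}]}}

```text
time: 28.05
ee_pos: [0.5023, -0.1061, 0.0402]
eef_rot: [0.734, 0.679, 0.0, 0.0]
ft_force: [-0.2, -0.2, 0.4]
width: 0.0738
grip_force: 0.0
```

>>> {"op": "arm_command", "data": {"steps": [{"rot":[0,0,0],"slide":[0,0.01,0.03],"grip":0.85},{"rot":[0,0,0],"slide":[0,0.03,0.04],"grip":0.85},{"rot":[0,0,0],"slide":[0,0.05,0.03],"grip":0.85},{"rot":[0,0,0],"slide":[0,0.05,0.02],"grip":0.85},{"rot":[0,0,0],"slide":[0,0.05,0],"grip":0.85},{"rot":[0,0,0],"slide":[-0.02,0.05,0],"grip":0.85},{"rot":[0,0,0],"slide":[-0.02,0.03,0],"grip":0.85},{"rot":[0,0,0],"slide":[0,0,0],"grip":0.85}]}}

```text
time: 29.05
ee_pos: [0.4609, 0.1666, 0.1601]
eef_rot: [0.732, 0.681, 0.0, -0.0]
ft_force: [0.3, -1.1, 0.8]
width: 0.074
grip_force: 0.0
```

```bash
python3 - <<'E'
from h import *
s=sensors.read_state();print(s["time"],s["ee_pos"],s["width"],s["ft_force"])
def asc(p,r0,r1,c0,c1,st=1):
    g=np.array(p["pixels"]).astype(int).sum(2)//3
    for r in range(r0,r1,st): print(r,''.join(' .:-=+*#%@'[min(9,g[r,x]//26)] for x in range(c0,c1)))
q=eyes.camera("top"); save(q,"te.png")
for n in ("gauge","polish_tin","tape_roll","tape_measure"): print(n,[(np.round(x["bbox"]).tolist(),round(x["conf"],2)) for x in eyes.look_for(n,q)])
asc(q,238,292,425,540,2)
p=eyes.camera("side"); save(p,"se.png"); print([(np.round(x["bbox"]).tolist(),round(x["conf"],2)) for x in eyes.look_for("gauge",p)])
asc(p,290,460,305,385,4)
E
```

```text
29.05 [0.46088993 0.16659245 0.16012492] 0.07398093144239902 [ 0.2524457  -1.08901966  0.82660123]
gauge [([174.0, 283.0, 212.0, 317.0], 0.82), ([421.0, 173.0, 475.0, 202.0], 0.63)]
polish_tin [([315.0, 174.0, 341.0, 206.0], 0.65)]
tape_roll [([377.0, 170.0, 407.0, 197.0], 0.91)]
tape_measure [([374.0, 243.0, 537.0, 289.0], 0.47)]
238 +++++++++++++++++++++++++++++++++++++++++++++++++++++++++++++++++++++++++++=::-=++++++++++++++++++++++++++++++=++++
240 ++++++++++++++++++++++++++++++++++++++++++++++++++++++++++++++++++++++++++++-::-======+++++++++++++++++++++++++++++
242 ++++++++++++++++++++++++++++++++++++++++++++++++++++++++++++++++++++++++++++=:.:-===+++++++++++++++++++++++++++++++
244 ++++++++++++++==++++++===++++++++++++++++++++++++++++++++++++++++++++++++++==-::-=+++++++++++++++++++++++++++++++++
246 +++++++===--:::=++++++=-=+****+++++++++++*+++++++++++++++++==+++++++++++++++==-::=+++++++++++++++++++++++++++++++++
248 +++++=-::::-=--=+++++++++++++++++++++++++++++++++++*******+++++++++***+++++++++=-==++++++++++++++++++++++++++++++++
250 +++++=-::::===-=+*******************+++++++
[... 5542 characters left out ...]
***********+*******+
430 ********************##*=----+******######*****#######*********************+:...:
434 ++++***********###*****+----+******#######***########*****#*****************####
438 +++++*****##***+++******+---+##****######****########**********************#####
442 +++++***#***************#+--+********####****########*****************++***#####
446 *+======++*********#######+-+********#####*****######****************#****######
450 ...........=++**######*###*++********###########*=:...-+*##****#################
454 ..........::=+++***########******##***###*+=:....-+*####****####################
458 ********##*+=-:........:::::::::::... ...:=+*#############*******###############
```

```bash
python3 -c "
from bench import order
print(order.close_job())"
```

```text
the job is handed in; nothing more can be done
None
```

The job is handed in at about 29 s of the 58 s: the gauge lies inside the return box, with its tail about 45 mm past the flap. I did not see the flap close. The tin and tape roll have not moved. The tape measure was hidden behind the arm in the last top view, so its position was not checked at the end.

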